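# Clamp a filter canister in the cam-lever test fixture

## Robot

A 6-joint arm with a two-finger parallel gripper is mounted at the origin on the work surface. World frame = base frame: x ahead of the robot, y to its left, z up, the work surface at z = 0. Lengths are in m, angles in rad, forces in N, time in s.
With the tool pointing down it reaches from about 0.275 to 0.975 m from the base axis. Payload 8.4 kg.
Tool frame: the origin (TCP) lies at the very end of the fingers, on their centre line; the grasp point (between the pads) lies 19 mm behind it (arm.hold_point_z is the distance from the TCP to the grasp point, in m); z points along the fingers, y is the direction in which the jaws open and shut (so a half turn about z gives the same grasp; the last joint's range is limited). The gripper opens to 92 mm and grips with 3 to 60 N. Pads are 20 mm wide; open, the fingers measure 128 mm over their backs; the gripper's body (75 mm by 189 mm) begins 69 mm behind the grasp point.
Start: joints at [-1.279, 0.353, 1.633, -0, 1.155, -0.002], TCP at [0.181, -0.598, 0.215] pointing down, gripper open.
Joint ranges: [-2.63, 2.63], [-0.92, 2.1], [0.06, 2.66], [-1.3, 4.44], [0, 2.69], [-3.02, 3.02]. Speed limits (rad/s): [2.22, 2.22, 2.79, 3.14, 3.14, 3.14].

## Interface

Orientations are given as [roll, pitch, yaw] about the fixed x, y, z axes, in that order (R = Rz(yaw) Ry(pitch) Rx(roll)).
In Python, from plant import arm gives the robot as it stands. The module is installed in compiled form; this text tells all that it offers.
- The arm moves only by the tool drive_tool, never from a script. Its argument "motion" is a list of rows, each an object of numbers: "dx", "dy", "dz": the shift along the tool's x, y, z in cm; "turn": the turn about the tool's z in rad. In form: [{"dx": .., "dy": .., "dz": .., "turn": ..}, ...]. A call has 1 to 12 rows; each row shifts and turns the commanded pose from where the row before left it, along the tool's axes as they then stand; what a row does not reach is not made up. A row lasts 1/10 s, in which the tool goes at most 50 mm and 8.59 degrees, less where a joint would pass 70% of its speed; a pose out of reach is approached as far as the arm can. A call is refused whole if a number of a shift passes 5 or a number of a turn 0.15, either way. A call with a gripper value outside its range is refused whole. "hand" is the opening in per cent of the stroke, from 0 (shut) to 100 (fully open), set as the call begins (left out, the last holds). The fingers move at their own pace and stop on an object; "newtons" is the grip in N (left out, the last holds). Time passes only in rows, so rows that do not move let the fingers close. It gives the time, the measured TCP pose, the force and the opening at its end, in the units of the state.
- arm.get_obs(): the state, without advancing time (a new reading comes with each control period).
- arm.capture(name): name is "scene" or "side" or "wrist"; returns the picture (384x512x3 uint8, red, green, blue); there is no depth.
- arm.camera_model(name): a dict with "fx", "fy", "cx", "cy" (pixels), "dist_coeffs" ([k1, k2, p1, p2, k3] as OpenCV has them; the pictures are not rectified), "pose" (4x4, takes a point from camera to world coordinates). Camera axes: x right, y up, looking along -z (the intrinsics and any distortion apply to the point x, -y, -z); pixel columns grow to the right and rows downward; lengths in m; the calibration is good to about 2 mm. A picture is of the moment at which its call begins: read the wrist's pose just before it. camera_model takes no time and is no camera call; for the wrist camera it gives the pose at the moment of the call.
- arm.close_job(): hands the job in, once; it reports no verdict.
The state is a dict: "time": time; "joints": joint angles; "joint_vel": joint speeds; "tau": joint torques, N m; "tool_pos": TCP position; "eef_rot": TCP orientation; "contact_force": force on the tool from outside, world axes, zero at the start; "moment": the same for the moment, N m; "opening": finger opening in m.
Only numpy, scipy, OpenCV 4.12 (cv2) and the standard library are available. Lean on these libraries where they do the work, as an engineer would, in place of code of your own. Each camera call takes 0.05 s, during which the arm holds its last target.

## Task

Clamp the white filter canister that stands in the test fixture. With the cam lever still up, screw the round nut down (clockwise) by feel until the rubber pad just bears lightly on the canister, then swing the cam lever right over and down to its stop so that it locks the canister firmly, at roughly 90 N, without ever crushing it. Let go of everything and leave the bench's other things where they are.

Things in the scene. Friction and masses are not known exactly. Their poses are not given: they have to be found in the camera images.
- nut_grip (a point): Centre of the round knurled steel nut on the clamp arm: 40 mm diameter, vertical axis, top 12 mm above this point, underside 16 mm below, then a 24 mm collar; the flat arm is 26 mm below. The frame does not turn: z up, +y level along the arm from nut to cam lever. Clockwise from above it lowers the pad 3.5 mm per rad; steady friction 0.46 N m (either sign once the hand stops); stays where left.
- spindle_collar (a point): Point on the arm's underside, 44 mm below nut_grip, fixed to the arm (axes as nut_grip; arm and nut sink 5.5 mm as the lever closes). A 12 mm steel spindle goes through it and carries, below, the round rubber pad (30 mm) on a spring. With the lever up the pad starts 3 to 11 mm above the canister, differently each time: 0.9 to 3.2 rad of nut, one to three grasps.
- seat: Black cup under the pad, in which the canister stands: 62 mm diameter, 16 mm high, 54 mm bore, floor 6 mm thick; origin at its underside's centre. Its load is the lock force plus the canister's weight. From first touch the pad's spring adds about 13 N per mm (45 N, or 0.16 N m at the nut, per rad of nut); the lever then adds about 70 N, so a touch of 5 to 25 N is right.
- lever_ball (a point): Centre of the black ball, 24 mm diameter, at the end of the cam lever (a 12 mm round steel bar). The lever swings in the vertical plane through the nut and the pivot; the ball is 90 mm from the pivot (both centres). The bar is bare for 60 mm below the ball.
- lever_pivot (a point): Pivot of the cam lever, fixed to the fixture, 110 mm along nut_grip's +y from nut_grip and (lever up) 3 mm higher. Same axes as nut_grip: z up, the lever swings about its x axis, over the side away from the nut (+y). Two dark steel cheeks 54 mm apart over their outsides stand on either side of it.
- lever (a joint): Angle of the cam lever in rad. 0: open, leaning 65 degrees above level, outwards (+y, away from the nut). It grows as the lever swings outwards and down; 1.35 is its stop, the lever then 12 degrees below level. The spiral cam lowers the arm evenly, 4.1 mm per rad, 5.5 mm in all, and holds by friction wherever it is left. It takes 5.5 N at the ball unloaded, up to about 10 N when locking.
- filter_center (a point): Centre of the white filter canister, half-way up: 50 mm diameter, 62 mm tall with a 36 mm flat top, about 0.35 kg (0.28 to 0.42), standing upright in the seat.
- spare_center (a point): Bystander: centre of a taller white filter canister, 50 mm diameter, 105 mm tall, standing loose on the bench. Leave alone.
- relay: Bystander: black cube relay 28 mm wide, 36 mm tall; origin under its centre. Leave alone.
- meter: Bystander: grey hand meter 140 x 75 x 38 mm lying flat; origin under its centre. Leave alone.
- driver: Bystander: screwdriver lying on the bench. Leave alone.
- spanner: Bystander: spanner lying on the bench. Leave alone.
- fuse_tray: Bystander: grey open tray 120 x 160 x 35 mm; origin under its centre. Leave alone.
- horn: Bystander: dark round horn, 84 mm diameter, 40 mm tall; origin under its centre. Leave alone.

How it is judged:
On the way:
1. the nut is screwed down until the pad bears on the canister (force on the seat over 7 N), the lever still open (below 0.35 rad) (contact force between filter and seat above 7 N and value of joint lever below 0.35 rad), for 0.2 s.
At the end, for the whole second after the job is handed in: The cam lever is down at its stop (over 1.27 rad), the force of the canister on its seat is between 75 and 107 N, the canister upright (within 0.1 rad) and in its seat (within 5 mm of its centre) (value of joint lever above 1.27 rad and contact force between filter and seat between 75 and 107 N and angle between filter_center's own z axis and vertical below 0.1 rad and horizontal distance between filter_center and seat below 0.005 m); the robot touches nothing.
It fails at once if the canister is crushed: force on the seat over 120 N (contact force between filter and seat above 120 N).
It fails at once if a bystander is moved by more than 30 mm (distance of any of spare_center, relay, meter, driver, spanner, fuse_tray, horn from where it was at the start of the episode above 0.03 m).
It also fails if it takes over 72 s, if anything falls off the work surface, if the arm or the gripper's body presses on something with over 40 N, if the wrist force passes 120 N, or if a joint passes its speed limit or range.

## Working session

There is one attempt and no reset: what is moved stays moved. The work goes in short steps, Python scripts to look and compute and a tool call to move; the robot and the scene stay as the last step left them, time stands still between calls to the robot, and variables do not carry over. Pictures are saved under pics/ and viewed, and the job is handed in when it is done.

Besides the shell and the picture viewer there is one more tool, called after ">>>" as name([rows], argument=value, ...), one row to a line, values as JSON. drive_tool: Moves the arm, as the interface text tells. Its arguments: {"type":"object","properties":{"motion":{"type":"array"},"hand":{"type":"number"},"newtons":{"type":"number"}},"required":["motion"]}

```bash
mkdir -p pics; cat > h.py <<'E'
import numpy as np, cv2
from plant import arm
def snap(n,f):
    im=arm.capture(n); cv2.imwrite('pics/'+f,im[:,:,::-1]); return im
def ray(n,uv,m=None):
    m=m or arm.camera_model(n)
    K=np.array([[m['fx'],0,m['cx']],[0,m['fy'],m['cy']],[0,0,1]])
    p=cv2.undistortPoints(np.array([[uv]],float),K,np.array(m['dist_coeffs'],float))[0,0]
    T=np.array(m['pose']); d=T[:3,:3]@np.array([p[0],-p[1],-1]); return T[:3,3],d/np.linalg.norm(d)
def proj(n,P,m=None):
    m=m or arm.camera_model(n)
    K=np.array([[m['fx'],0,m['cx']],[0,m['fy'],m['cy']],[0,0,1]])
    T=np.array(m['pose']); c=(np.atleast_2d(P)-T[:3,3])@T[:3,:3]; c=c*[1,-1,-1]
    return cv2.projectPoints(c,np.zeros(3),np.zeros(3),K,np.array(m['dist_coeffs'],float))[0][:,0]
def tri(rs):
    A=0;b=0
    for o,d in rs:
        M=np.eye(3)-np.outer(d,d);A=A+M;b=b+M@o
    return np.linalg.solve(A,b)
def atz(n,uv,z,m=None):
    o,d=ray(n,uv,m); return o+d*(z-o[2])/d[2]
E
python3 - <<'E'
from h import *
np.set_printoptions(precision=4,suppress=True)
for n in ['scene','side','wrist']:
    snap(n,n+'0.png'); m=arm.camera_model(n); print(n,m['fx'],m['cx'],m['cy'],m['dist_coeffs']);print(np.array(m['pose']))
print(arm.get_obs(), arm.hold_point_z)
E
```

```text
scene 409.93714085075015 261.03756769163374 189.52678536088484 [-0.0544  0.      0.      0.      0.    ]
[[ 0.6329 -0.5389  0.5559  1.2085]
 [ 0.774   0.4587 -0.4366 -0.5096]
 [-0.0197  0.7066  0.7074  0.9705]
 [ 0.      0.      0.      1.    ]]
side 391.62636510588584 260.52770495817 195.9873091881257 [0.0153 0.     0.     0.     0.    ]
[[-0.9093  0.2524 -0.3309  0.148 ]
 [-0.4158 -0.5872  0.6945  0.8651]
 [-0.019   0.7691  0.6389  0.961 ]
 [ 0.      0.      0.      1.    ]]
wrist 294.82012050837335 257.1276347662749 198.1747940706226 [-0.0619  0.      0.      0.      0.    ]
[[ 0.2897  0.9241  0.2491  0.2517]
 [-0.9571  0.2802  0.0738 -0.5767]
 [-0.0016 -0.2598  0.9657  0.3843]
 [ 0.      0.      0.      1.    ]]
{'time': 0.15, 'joints': array([-1.2794,  0.3535,  1.6339,  0.    ,  1.1552, -0.0024]), 'joint_vel': array([ 0.    ,  0.001 , -0.004 ,  0.0003, -0.0012, -0.0011]), 'tau': array([ -0.    , -59.4207, -33.447 ,   0.0699,   0.0205,  -0.0001]), 'tool_pos': array([ 0.1809, -0.5979,  0.214 ]), 'eef_rot': array([-3.1406, -0.    ,  0.2938]), 'contact_force': array([-1.1057,  0.6085,  0.6692]), 'moment': array([-0.0017, -0.0102, -0.0368]), 'opening': 0.09152364315480016} 0.0187
```

View pics/scene0.png

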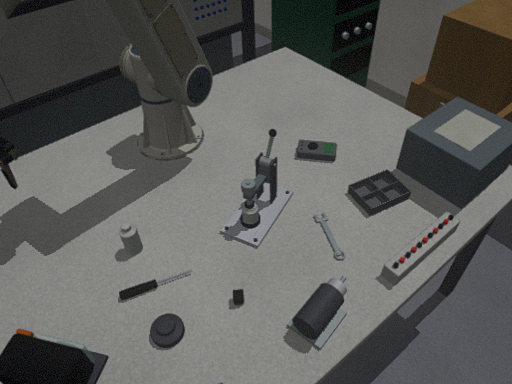

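View pics/side0.png

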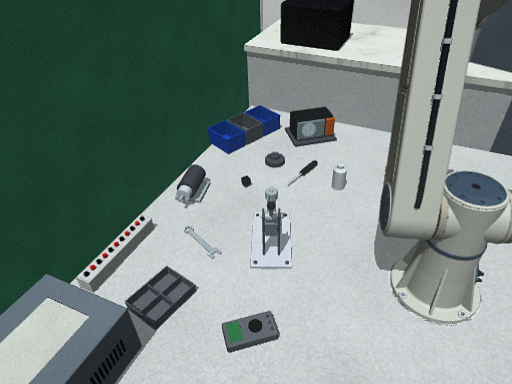

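View pics/wrist0.png

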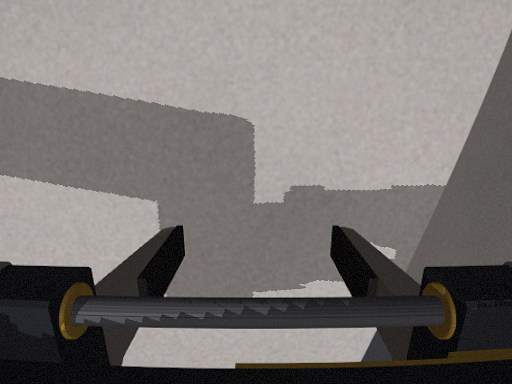

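```bash
python3 - <<'E'
import cv2
a=cv2.imread('pics/scene0.png')[115:255,200:320]; cv2.imwrite('pics/sc.png',cv2.resize(a,None,fx=4.2,fy=4.2,interpolation=cv2.INTER_CUBIC))
a=cv2.imread('pics/side0.png')[175:275,230:310]; cv2.imwrite('pics/si.png',cv2.resize(a,None,fx=6,fy=6,interpolation=cv2.INTER_CUBIC))
E
```

```text
(no output)
```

View pics/sc.png

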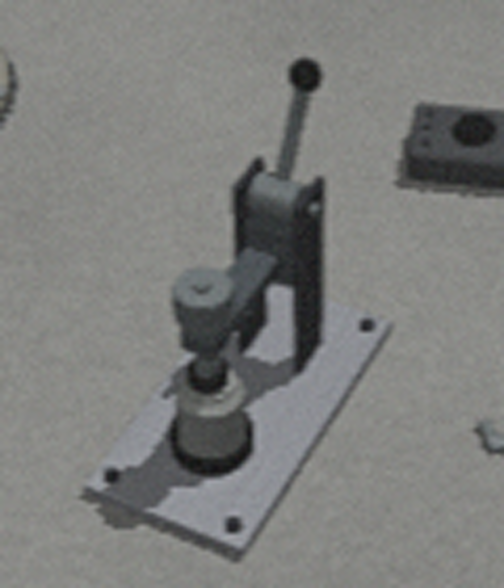

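View pics/si.png

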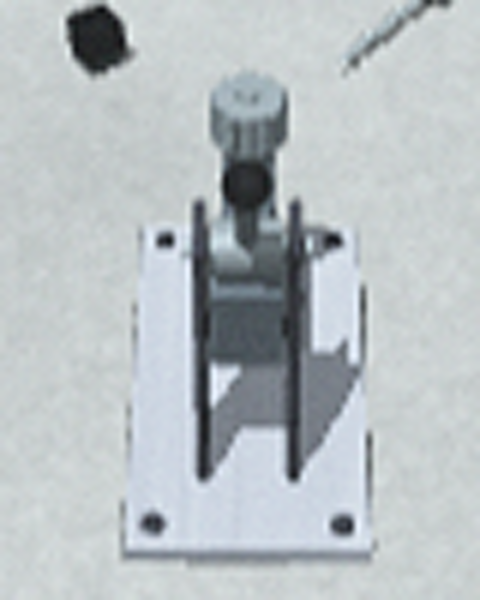

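```bash
python3 - <<'E'
from h import *
np.set_printoptions(precision=4,suppress=True)
S=lambda x,y:((x+.5)/4.2-.5+200,(y+.5)/4.2-.5+115)
D=lambda x,y:((x+.5)/6-.5+230,(y+.5)/6-.5+175)
for nm,a,b in [('ball',S(305,75),D(247,184)),('nuttop',S(203,288),D(249,93))]:
    rs=[ray('scene',a),ray('side',b)]; P=tri(rs); print(nm,P,[np.linalg.norm(np.cross(P-o,d)) for o,d in rs])
for z in [.008,.012]:
  print([atz('scene',S(*p),z)[:2] for p in [(112,476),(233,524),(367,325)]])
  print([atz('side',D(*p),z)[:2] for p in [(165,240),(333,240),(152,523),(343,523)]])
E
```

```text
ball [0.4767 0.1119 0.2442] [np.float64(0.000546735641321877), np.float64(0.0005467356413217901)]
nuttop [ 0.5379 -0.0302  0.1735] [np.float64(0.0012003562729869818), np.float64(0.0012003562729868073)]
[array([ 0.5115, -0.1008]), array([ 0.6023, -0.0611]), array([0.5165, 0.1423])]
[array([ 0.6094, -0.0706]), array([ 0.5169, -0.1106]), array([0.5223, 0.1327]), array([0.4301, 0.0923])]
[array([ 0.5144, -0.1025]), array([ 0.6048, -0.063 ]), array([0.5194, 0.1396])]
[array([ 0.6075, -0.0666]), array([ 0.5154, -0.1065]), array([0.5208, 0.1358]), array([0.4289, 0.0956])]
```

>>> drive_tool([
  {"dx": 2.8, "dy": -2.4, "dz": -0.6},
  {"dx": 2.8, "dy": -2.4, "dz": -0.6},
  {"dx": 2.8, "dy": -2.4, "dz": -0.6},
  {"dx": 2.8, "dy": -2.4, "dz": -0.6},
  {"dx": 2.8, "dy": -2.4, "dz": -0.6},
  {"dx": 2.8, "dy": -2.4, "dz": -0.6},
  {"dx": 2.8, "dy": -2.4, "dz": -0.6},
  {"dx": 2.8, "dy": -2.4, "dz": -0.6},
  {"dx": 2.8, "dy": -2.4, "dz": -0.6},
  {"dx": 2.8, "dy": -2.4, "dz": -0.6},
  {"dx": 2.8, "dy": -2.4, "dz": -0.6},
  {"dx": 2.8, "dy": -2.4, "dz": -0.6},
])

```text
invalid input at $.motion[0]: expected keys dx, dy, dz, turn
```

>>> drive_tool([
  {"dx": 2.8, "dy": -2.5},
  {"dx": 2.8, "dy": -2.5},
  {"dx": 2.8, "dy": -2.5},
  {"dx": 2.8, "dy": -2.5},
  {"dx": 2.8, "dy": -2.5},
  {"dx": 2.8, "dy": -2.5},
  {},
  {},
])

```text
invalid input at $.motion[0]: expected keys dx, dy, dz, turn
```

```bash
python3 - <<'E'
from h import *
np.set_printoptions(precision=4,suppress=True)
snap('wrist','w1.png');o=arm.get_obs();print(o)
E
```

```text
{'time': 0.2, 'joints': array([-1.2794,  0.3534,  1.6338, -0.    ,  1.1552, -0.0024]), 'joint_vel': array([-0.0011, -0.0022, -0.003 , -0.002 , -0.    , -0.0009]), 'tau': array([ -0.0012, -59.3691, -33.4176,   0.0696,   0.0214,  -0.0001]), 'tool_pos': array([ 0.1809, -0.5979,  0.2141]), 'eef_rot': array([-3.1408, -0.    ,  0.2938]), 'contact_force': array([ 0.3529,  0.6471, -0.4799]), 'moment': array([ 0.0145, -0.0361, -0.0619]), 'opening': 0.09180562857583029}
```

View pics/w1.png

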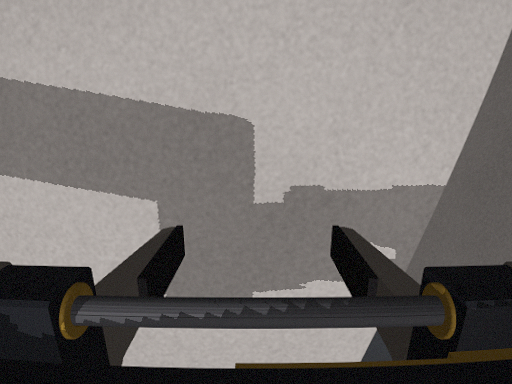

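The call needs all four keys in every row, so nothing has moved yet. I'm sending it again in full.

>>> drive_tool([
  {"dx": 2.8, "dy": -2.4, "dz": -0.6, "turn": 0},
  {"dx": 2.8, "dy": -2.4, "dz": -0.6, "turn": 0},
  {"dx": 2.8, "dy": -2.4, "dz": -0.6, "turn": 0},
  {"dx": 2.8, "dy": -2.4, "dz": -0.6, "turn": 0},
  {"dx": 2.8, "dy": -2.4, "dz": -0.6, "turn": 0},
  {"dx": 2.8, "dy": -2.4, "dz": -0.6, "turn": 0},
  {"dx": 2.8, "dy": -2.4, "dz": -0.6, "turn": 0},
  {"dx": 2.8, "dy": -2.4, "dz": -0.6, "turn": 0},
  {"dx": 2.8, "dy": -2.4, "dz": -0.6, "turn": 0},
  {"dx": 2.8, "dy": -2.4, "dz": -0.6, "turn": 0},
  {"dx": 2.8, "dy": -2.4, "dz": -0.6, "turn": 0},
  {"dx": 2.8, "dy": -2.4, "dz": -0.6, "turn": 0},
])

```text
time: 1.4
tool_pos: [0.4197, -0.2238, 0.2869]
eef_rot: [3.141, -0.0, 0.294]
contact_force: [0.6, -1.0, 0.8]
opening: 0.0917
```

>>> drive_tool([
  {"dx": 2.8, "dy": -2.5, "dz": 0, "turn": 0},
  {"dx": 2.8, "dy": -2.5, "dz": 0, "turn": 0},
  {"dx": 2.8, "dy": -2.5, "dz": 0, "turn": 0},
  {"dx": 2.8, "dy": -2.5, "dz": 0, "turn": 0},
  {"dx": 2.8, "dy": -2.5, "dz": 0, "turn": 0},
  {"dx": 2.8, "dy": -2.5, "dz": 0, "turn": 0},
  {"dx": 0, "dy": 0, "dz": 0, "turn": 0},
  {"dx": 0, "dy": 0, "dz": 0, "turn": 0},
])

```text
time: 2.2
tool_pos: [0.5364, -0.0326, 0.2862]
eef_rot: [-3.142, 0.001, 0.296]
contact_force: [0.5, -0.1, 0.5]
opening: 0.0916
```

```bash
python3 - <<'E'
from h import *
import pickle
np.set_printoptions(precision=4,suppress=True)
m=arm.camera_model('wrist');o=arm.get_obs();snap('wrist','w2.png');pickle.dump(m,open('w2.pkl','wb'));print(o)
E
```

```text
{'time': 2.2, 'joints': array([-0.0632,  0.1526,  1.7357, -0.0003,  1.2542,  1.212 ]), 'joint_vel': array([-0.0306, -0.0121,  0.0136, -0.004 ,  0.0017, -0.0042]), 'tau': array([  1.467 , -46.1689, -35.9535,   0.1986,  -0.1634,   0.1238]), 'tool_pos': array([ 0.5364, -0.0326,  0.2862]), 'eef_rot': array([-3.1416,  0.001 ,  0.2957]), 'contact_force': array([ 0.4677, -0.1078,  0.5409]), 'moment': array([-0.0627,  0.0197, -0.0281]), 'opening': 0.0915569873403776}
```

View pics/w2.png

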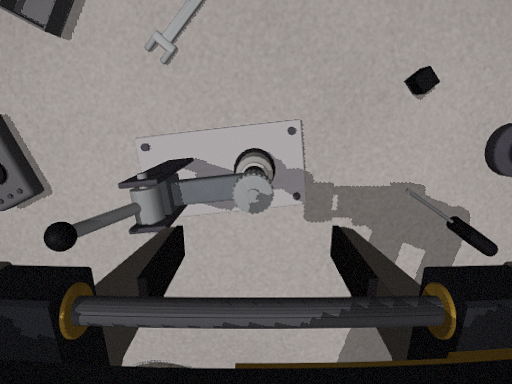

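```bash
python3 - <<'E'
from h import *
import pickle
np.set_printoptions(precision=4,suppress=True)
a=cv2.imread('pics/w2.png')[140:240,200:310]; cv2.imwrite('pics/w2c.png',cv2.resize(a,None,fx=6,fy=6,interpolation=cv2.INTER_CUBIC))
m=pickle.load(open('w2.pkl','rb'))
S=lambda x,y:((x+.5)/4.2-.5+200,(y+.5)/4.2-.5+115)
D=lambda x,y:((x+.5)/6-.5+230,(y+.5)/6-.5+175)
for nm,a,b,c in [('ball',S(305,75),D(247,184),(61,236)),('nuttop',S(203,288),D(249,93),(252.5,194))]:
    rs=[ray('scene',a),ray('side',b),ray('wrist',c,m)]; P=tri(rs); print(nm,P,[np.linalg.norm(np.cross(P-o,d)) for o,d in rs])
    for z in (.17,.175,.24,.245): print(z,atz('wrist',c,z,m))
E
```

```text
ball [0.4767 0.1122 0.2443] [np.float64(0.0004413513085627357), np.float64(0.0007756862090781281), np.float64(0.0005499922919566206)]
0.17 [0.4313 0.1561 0.17  ]
0.175 [0.4344 0.1532 0.175 ]
0.24 [0.4743 0.1153 0.24  ]
0.245 [0.4774 0.1123 0.245 ]
nuttop [ 0.5373 -0.0289  0.1735] [np.float64(0.0014501632423504053), np.float64(0.0016386658173038488), np.float64(0.0013968243965185232)]
0.17 [ 0.536  -0.0278  0.17  ]
0.175 [ 0.5372 -0.0275  0.175 ]
0.24 [ 0.5534 -0.0237  0.24  ]
0.245 [ 0.5547 -0.0234  0.245 ]
```

View pics/w2c.png

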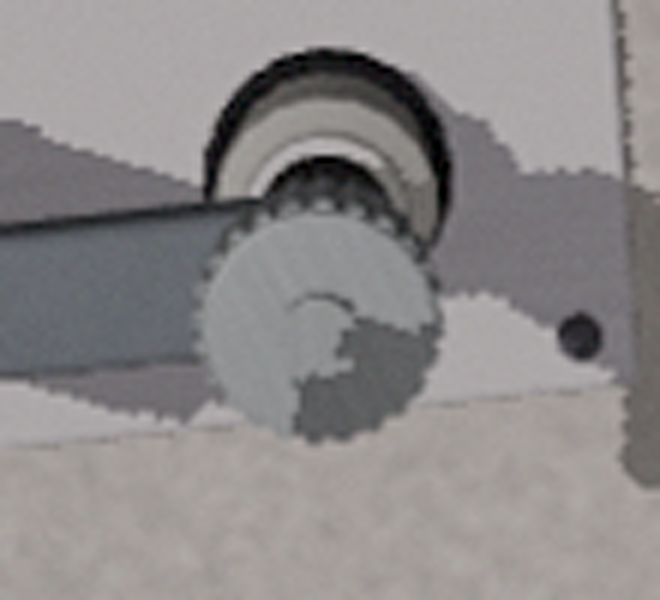

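>>> drive_tool([
  {"dx": 0, "dy": 0, "dz": 0, "turn": -0.15},
  {"dx": 0, "dy": 0, "dz": 0, "turn": -0.15},
  {"dx": 0, "dy": 0, "dz": 0, "turn": -0.15},
  {"dx": 0, "dy": 0, "dz": 0, "turn": -0.15},
  {"dx": 0, "dy": 0, "dz": 0, "turn": -0.15},
  {"dx": 0, "dy": 0, "dz": 0, "turn": -0.15},
  {"dx": 0, "dy": 0, "dz": 0, "turn": -0.15},
  {"dx": 0, "dy": 0, "dz": 0, "turn": -0.15},
  {"dx": 0, "dy": 0, "dz": 0, "turn": -0.15},
  {"dx": 0, "dy": 0, "dz": 0, "turn": -0.15},
  {"dx": 0, "dy": 0, "dz": 0, "turn": -0.15},
])

```text
time: 3.35
tool_pos: [0.5358, -0.0345, 0.2867]
eef_rot: [-3.141, 0.0, 1.948]
contact_force: [0.9, -0.4, -0.2]
opening: 0.0918
```

>>> drive_tool([
  {"dx": 0, "dy": 0, "dz": 0, "turn": -0.15},
  {"dx": 0, "dy": 0, "dz": 0, "turn": -0.15},
  {"dx": 0, "dy": 0, "dz": 0, "turn": -0.15},
  {"dx": 0, "dy": 0, "dz": 0, "turn": -0.15},
  {"dx": 0, "dy": 0, "dz": 0, "turn": -0.15},
  {"dx": 0, "dy": 0, "dz": 0, "turn": -0.15},
  {"dx": 0, "dy": 0, "dz": 0, "turn": -0.15},
  {"dx": 0, "dy": 0, "dz": 0, "turn": -0.15},
  {"dx": 0, "dy": 0, "dz": 0, "turn": -0.15},
  {"dx": 0, "dy": 0, "dz": 0, "turn": -0.15},
  {"dx": 0, "dy": 0, "dz": 0, "turn": 0},
  {"dx": 0, "dy": 0, "dz": 0, "turn": 0},
])

```text
time: 4.55
tool_pos: [0.5361, -0.0339, 0.2867]
eef_rot: [-3.141, -0.0, -2.845]
contact_force: [0.1, -0.3, -0.3]
opening: 0.092
```

```bash
python3 - <<'E'
from h import *
import pickle
np.set_printoptions(precision=4,suppress=True)
m=arm.camera_model('wrist');o=arm.get_obs();im=snap('wrist','w3.png');pickle.dump(m,open('w3.pkl','wb'));print(o)
print(proj('wrist',[.5365,-.0274,.1725],m))
a=im[90:340,150:370,::-1]; cv2.imwrite('pics/w3c.png',cv2.resize(a,None,fx=2.4,fy=2.4,interpolation=cv2.INTER_CUBIC))
E
```

```text
{'time': 4.55, 'joints': array([-0.0659,  0.1514,  1.7361, -0.0001,  1.2541, -1.9331]), 'joint_vel': array([ 0.007 ,  0.0038, -0.0031,  0.0009,  0.0002,  0.0064]), 'tau': array([ -0.0565, -46.5228, -35.1696,  -0.048 ,   0.068 ,  -0.3624]), 'tool_pos': array([ 0.5361, -0.0339,  0.2867]), 'eef_rot': array([-3.1415, -0.0001, -2.8451]), 'contact_force': array([ 0.0938, -0.2768, -0.3498]), 'moment': array([ 0.0909, -0.1178,  0.0358]), 'opening': 0.09203815909417583}
[[263.2271 196.1826]]
```

View pics/w3c.png

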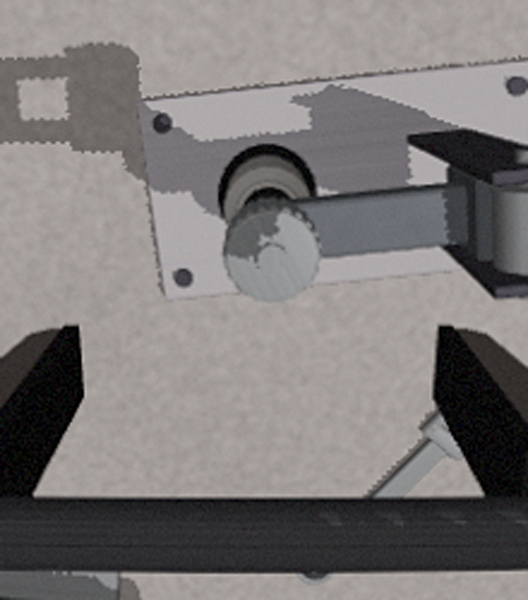

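```bash
python3 - <<'E'
from h import *
import pickle
np.set_printoptions(precision=4,suppress=True)
m2=pickle.load(open('w2.pkl','rb'));m3=pickle.load(open('w3.pkl','rb'))
rs=[ray('wrist',(252.9,194.1),m2),ray('wrist',(263.1,194.7),m3)];P=tri(rs);print(P,[np.linalg.norm(np.cross(P-o,d)) for o,d in rs])
for z in(.17,.172,.174):print(atz('wrist',(252.9,194.1),z,m2),atz('wrist',(263.1,194.7),z,m3))
d=np.array([.5366,-.0272])-arm.get_obs()['tool_pos'][:2];y=arm.get_obs()['eef_rot'][2];print(d@[np.cos(y),np.sin(y)],d@[np.sin(y),-np.cos(y)])
E
```

```text
[ 0.5358 -0.028   0.1696] [np.float64(0.0002715562116182468), np.float64(0.0002715562116182248)]
[ 0.536  -0.0282  0.17  ] [ 0.5357 -0.0277  0.17  ]
[ 0.5365 -0.0281  0.172 ] [ 0.5352 -0.0279  0.172 ]
[ 0.537 -0.028  0.174] [ 0.5347 -0.0281  0.174 ]
-0.0022855898953269976 0.006153136356341897
```

>>> drive_tool([
  {"dx": -0.14, "dy": 0.57, "dz": 1.2, "turn": 0},
  {"dx": 0, "dy": 0, "dz": 2, "turn": 0},
  {"dx": 0, "dy": 0, "dz": 2, "turn": 0},
  {"dx": 0, "dy": 0, "dz": 2, "turn": 0},
  {"dx": 0, "dy": 0, "dz": 2, "turn": 0},
  {"dx": 0, "dy": 0, "dz": 2, "turn": 0},
  {"dx": 0, "dy": 0, "dz": 2, "turn": 0},
  {"dx": 0, "dy": 0, "dz": 1, "turn": 0},
  {"dx": 0, "dy": 0, "dz": 0, "turn": 0},
  {"dx": 0, "dy": 0, "dz": 0, "turn": 0},
])

```text
time: 5.6
tool_pos: [0.5364, -0.0271, 0.1448]
eef_rot: [-3.142, 0.0, -2.84]
contact_force: [-0.3, -0.6, 0.9]
opening: 0.0918
```

>>> drive_tool([
  {"dx": 0, "dy": 0, "dz": 0, "turn": 0},
  {"dx": 0, "dy": 0, "dz": 0, "turn": 0},
  {"dx": 0, "dy": 0, "dz": 0, "turn": 0},
  {"dx": 0, "dy": 0, "dz": 0, "turn": 0},
  {"dx": 0, "dy": 0, "dz": 0, "turn": 0},
  {"dx": 0, "dy": 0, "dz": 0, "turn": 0},
  {"dx": 0, "dy": 0, "dz": 0, "turn": 0},
  {"dx": 0, "dy": 0, "dz": 0, "turn": 0},
], hand=30, newtons=50)

```text
time: 6.4
tool_pos: [0.5364, -0.0278, 0.1447]
eef_rot: [-3.14, 0.0, -2.839]
contact_force: [1.1, -4.6, 0.4]
opening: 0.0392
```

```bash
python3 - <<'E'
from h import *
np.set_printoptions(precision=4,suppress=True)
o=arm.get_obs();print(o)
E
```

```text
{'time': 6.4, 'joints': array([-0.0539,  0.2983,  1.8874, -0.0013,  0.9554, -1.9264]), 'joint_vel': array([-0.0016,  0.0011,  0.0005,  0.0029,  0.001 , -0.001 ]), 'tau': array([  2.5918, -50.7851, -28.1818,   1.2008,   0.3685,  -0.0088]), 'tool_pos': array([ 0.5364, -0.0278,  0.1447]), 'eef_rot': array([-3.1405,  0.0001, -2.8392]), 'contact_force': array([ 1.0694, -4.586 ,  0.3805]), 'moment': array([-0.6609, -0.1959, -0.0478]), 'opening': 0.03924544066893132}
```

>>> drive_tool([
  {"dx": 0, "dy": -0.05, "dz": 0, "turn": 0.08},
  {"dx": 0, "dy": 0, "dz": 0, "turn": 0.08},
  {"dx": 0, "dy": 0, "dz": 0, "turn": 0.08},
])

```text
time: 6.7
tool_pos: [0.5364, -0.0279, 0.1447]
eef_rot: [-3.141, 0.0, -3.082]
contact_force: [0.8, -3.5, -0.3]
opening: 0.0391
```

```bash
cat > r.py <<'E'
from h import *
o=arm.get_obs();print('t%.2f j6 %.4f v %.3f tau %.4f mz %.4f yaw %.4f'%(o['time'],o['joints'][5],o['joint_vel'][5],o['tau'][5],o['moment'][2],o['eef_rot'][2]),o['contact_force'].round(1),o['tool_pos'].round(4),round(o['opening'],4))
E
python3 r.py
```

```text
t6.70 j6 -1.6847 v 0.794 tau -0.8635 mz 0.4659 yaw -3.0817 [ 0.8 -3.5 -0.3] [ 0.5364 -0.0279  0.1447] 0.0391
```

>>> drive_tool([
  {"dx": 0, "dy": 0, "dz": 0, "turn": 0.08},
])

```text
time: 6.8
tool_pos: [0.5364, -0.028, 0.1446]
eef_rot: [-3.141, 0.0, 3.121]
contact_force: [0.9, -2.5, 0.4]
opening: 0.0389
```

```bash
python3 r.py
```

```text
t6.80 j6 -1.6046 v 0.795 tau -0.8580 mz 0.4475 yaw 3.1214 [ 0.9 -2.5  0.4] [ 0.5364 -0.028   0.1446] 0.0389
```

>>> drive_tool([
  {"dx": 0, "dy": 0, "dz": 0, "turn": 0.08},
])

```text
time: 6.9
tool_pos: [0.5365, -0.028, 0.1447]
eef_rot: [-3.141, 0.0, 3.041]
contact_force: [0.2, -3.4, 0.3]
opening: 0.0392
```

```bash
python3 r.py
```

```text
t6.90 j6 -1.5246 v 0.794 tau -0.8578 mz 0.4519 yaw 3.0415 [ 0.2 -3.4  0.3] [ 0.5365 -0.028   0.1447] 0.0392
```

>>> drive_tool([
  {"dx": 0, "dy": 0, "dz": 0, "turn": 0.08},
])

```text
time: 7.0
tool_pos: [0.5364, -0.028, 0.1446]
eef_rot: [-3.141, 0.0, 2.961]
contact_force: [0.8, -3.4, 0.9]
opening: 0.0389
```

```bash
python3 r.py
```

```text
t7.00 j6 -1.4446 v 0.793 tau -0.8578 mz 0.5287 yaw 2.9615 [ 0.8 -3.4  0.9] [ 0.5364 -0.028   0.1446] 0.0389
```

>>> drive_tool([
  {"dx": 0, "dy": 0, "dz": 0, "turn": 0.08},
  {"dx": 0, "dy": 0, "dz": 0, "turn": 0.08},
])

```text
time: 7.2
tool_pos: [0.5365, -0.0281, 0.1447]
eef_rot: [-3.141, 0.0, 2.801]
contact_force: [-0.1, -3.4, 1.5]
opening: 0.0391
```

```bash
python3 r.py
```

```text
t7.20 j6 -1.2846 v 0.796 tau -0.8576 mz 0.4265 yaw 2.8015 [-0.1 -3.4  1.5] [ 0.5365 -0.0281  0.1447] 0.0391
```

>>> drive_tool([
  {"dx": 0, "dy": 0, "dz": 0, "turn": 0.08},
  {"dx": 0, "dy": 0, "dz": 0, "turn": 0.08},
])

```text
time: 7.4
tool_pos: [0.5364, -0.0281, 0.1447]
eef_rot: [-3.141, 0.001, 2.642]
contact_force: [-1.1, -3.5, 0.6]
opening: 0.0391
```

```bash
python3 r.py
```

```text
t7.40 j6 -1.1246 v 0.795 tau -0.8575 mz 0.4517 yaw 2.6415 [-1.1 -3.5  0.6] [ 0.5364 -0.0281  0.1447] 0.0391
```

>>> drive_tool([
  {"dx": 0, "dy": 0, "dz": 0, "turn": 0.08},
  {"dx": 0, "dy": 0, "dz": 0, "turn": 0.08},
])

```text
time: 7.6
tool_pos: [0.5364, -0.0282, 0.1447]
eef_rot: [-3.141, 0.001, 2.482]
contact_force: [-0.6, -5.1, 1.4]
opening: 0.0393
```

```bash
python3 r.py
```

```text
t7.60 j6 -0.9646 v 0.795 tau -0.8577 mz 0.4275 yaw 2.4815 [-0.6 -5.1  1.4] [ 0.5364 -0.0282  0.1447] 0.0393
```

>>> drive_tool([
  {"dx": 0, "dy": 0, "dz": 0, "turn": 0.08},
  {"dx": 0, "dy": 0, "dz": 0, "turn": 0.08},
])

```text
time: 7.8
tool_pos: [0.5363, -0.0282, 0.1447]
eef_rot: [-3.141, 0.001, 2.322]
contact_force: [-0.9, -4.3, 0.9]
opening: 0.0395
```

```bash
python3 r.py
```

```text
t7.80 j6 -0.8047 v 0.793 tau -0.8379 mz 0.4954 yaw 2.3216 [-0.9 -4.3  0.9] [ 0.5363 -0.0282  0.1447] 0.0395
```

>>> drive_tool([
  {"dx": 0, "dy": 0, "dz": 0, "turn": 0.08},
  {"dx": 0, "dy": 0, "dz": 0, "turn": 0.08},
])

```text
time: 8.0
tool_pos: [0.5363, -0.0283, 0.1447]
eef_rot: [-3.141, 0.001, 2.162]
contact_force: [-1.0, -3.7, 0.9]
opening: 0.0392
```

```bash
python3 r.py
```

```text
t8.00 j6 -0.6447 v 0.794 tau -0.8121 mz 0.5315 yaw 2.1617 [-1.  -3.7  0.9] [ 0.5363 -0.0283  0.1447] 0.0392
```

Pad contact shows clearly in the joint-6 torque at about j6 = -0.93, with the expected 0.16 N m per rad slope. The touch is now about 12.7 N. I'll add a little more, hold, then release.

>>> drive_tool([
  {"dx": 0, "dy": 0, "dz": 0, "turn": 0.07},
])

```text
time: 8.1
tool_pos: [0.5363, -0.0283, 0.1447]
eef_rot: [-3.141, 0.001, 2.092]
contact_force: [-1.1, -4.4, 1.4]
opening: 0.0392
```

```bash
python3 r.py
```

```text
t8.10 j6 -0.5748 v 0.689 tau -0.5090 mz 0.5336 yaw 2.0918 [-1.1 -4.4  1.4] [ 0.5363 -0.0283  0.1447] 0.0392
```

>>> drive_tool([
  {"dx": 0, "dy": 0, "dz": 0, "turn": 0},
  {"dx": 0, "dy": 0, "dz": 0, "turn": 0},
  {"dx": 0, "dy": 0, "dz": 0, "turn": 0},
])

```text
time: 8.4
tool_pos: [0.5363, -0.0283, 0.1447]
eef_rot: [-3.141, 0.001, 2.096]
contact_force: [-0.4, -5.9, 2.0]
opening: 0.0395
```

```bash
python3 r.py
```

```text
t8.40 j6 -0.5789 v -0.001 tau -0.0078 mz 0.0688 yaw 2.0956 [-0.4 -5.9  2. ] [ 0.5363 -0.0283  0.1447] 0.0395
```

>>> drive_tool([
  {"dx": 0, "dy": 0, "dz": 0, "turn": 0},
  {"dx": 0, "dy": 0, "dz": 0, "turn": 0},
  {"dx": 0, "dy": 0, "dz": 0, "turn": 0},
  {"dx": 0, "dy": 0, "dz": 0, "turn": 0},
  {"dx": 0, "dy": 0, "dz": 0, "turn": 0},
  {"dx": 0, "dy": 0, "dz": -2, "turn": 0},
  {"dx": 0, "dy": 0, "dz": -4, "turn": 0},
  {"dx": 0, "dy": 0, "dz": -4, "turn": 0},
  {"dx": 0, "dy": 0, "dz": -4, "turn": 0},
  {"dx": 0, "dy": 0, "dz": -3, "turn": 0},
  {"dx": 0, "dy": 0, "dz": 0, "turn": 0},
  {"dx": 0, "dy": 0, "dz": 0, "turn": 0},
], hand=100)

```text
time: 9.6
tool_pos: [0.5365, -0.0276, 0.3149]
eef_rot: [3.141, 0.001, 2.094]
contact_force: [-0.5, 0.2, -0.3]
opening: 0.0917
```

```bash
python3 - <<'E'
from h import *
import pickle
exec(open('r.py').read())
for n in ['scene','side','wrist']:
    m=arm.camera_model(n); im=snap(n,n+'4.png')
    if n=='wrist': pickle.dump(m,open('w4.pkl','wb'))
a=cv2.imread('pics/scene4.png')[115:255,200:320]; a=cv2.resize(a,None,fx=4.2,fy=4.2,interpolation=cv2.INTER_CUBIC);cv2.imwrite('pics/sc4.png',a)
E
```

```text
t9.60 j6 -0.5774 v 0.001 tau 0.0000 mz 0.0239 yaw 2.0939 [-0.5  0.2 -0.3] [ 0.5365 -0.0276  0.3149] 0.0917
```

View pics/wrist4.png

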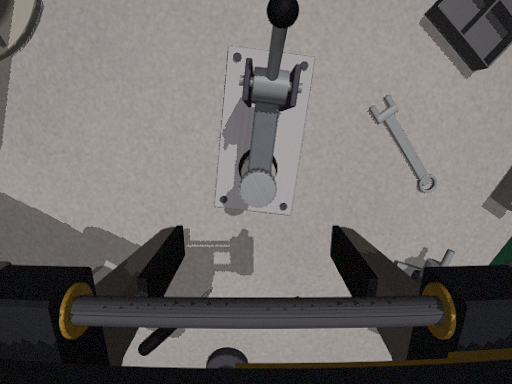

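View pics/sc4.png

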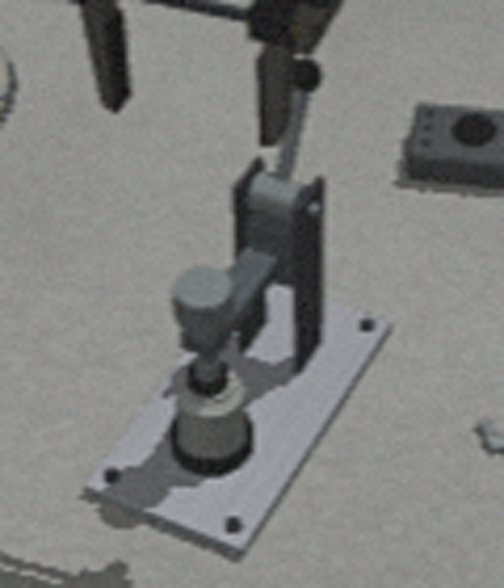

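```bash
python3 - <<'E'
from h import *
import pickle
np.set_printoptions(precision=4,suppress=True)
m2=pickle.load(open('w2.pkl','rb'));m4=pickle.load(open('w4.pkl','rb'))
S=lambda x,y:((x+.5)/4.2-.5+200,(y+.5)/4.2-.5+115)
D=lambda x,y:((x+.5)/6-.5+230,(y+.5)/6-.5+175)
for s in (0,2): 
  rs=[ray('wrist',(61,236),m2),ray('wrist',(283,11),m4),ray('scene',S(305.5,74.5)),ray('side',D(247,184))]
  P=tri(rs[:4-s]); print(P,[np.linalg.norm(np.cross(P-o,d)) for o,d in rs])
print(atz('wrist',(259.5,188),.1705,m4))
for z in (.24,.245,.25): print(atz('wrist',(283,11),z,m4),atz('wrist',(61,236),z,m2))
E
```

```text
[0.4769 0.1125 0.2446] [np.float64(0.00020305826302842903), np.float64(0.0006024579936428517), np.float64(0.0003579012092774146), np.float64(0.0010275817895619565)]
[0.4772 0.1128 0.2446] [np.float64(0.00021893749416061702), np.float64(0.00021893749416053914), np.float64(0.00035652168070607966), np.float64(0.001402202191960729)]
[ 0.5382 -0.0257  0.1705]
[0.4769 0.1145 0.24  ] [0.4743 0.1153 0.24  ]
[0.4773 0.1129 0.245 ] [0.4774 0.1123 0.245 ]
[0.4778 0.1112 0.25  ] [0.4804 0.1094 0.25  ]
```

>>> drive_tool([
  {"dx": 0, "dy": 0, "dz": 0, "turn": 0.12},
  {"dx": 3, "dy": 0, "dz": 0, "turn": 0},
  {"dx": 3, "dy": 0, "dz": 0, "turn": 0},
  {"dx": 3, "dy": 0, "dz": 0, "turn": 0},
  {"dx": 3, "dy": 0, "dz": 0, "turn": 0},
  {"dx": 3.2, "dy": 0, "dz": 0, "turn": 0},
  {"dx": 0, "dy": 0, "dz": 0, "turn": 0},
  {"dx": 0, "dy": 0, "dz": 0, "turn": 0},
])

```text
time: 10.55
tool_pos: [0.4763, 0.1123, 0.3137]
eef_rot: [-3.14, 0.0, 1.976]
contact_force: [0.4, -0.6, 0.0]
opening: 0.0917
```

```bash
python3 - <<'E'
from h import *
exec(open('r.py').read())
d=np.array([.4771,.1125])-o['tool_pos'][:2];y=o['eef_rot'][2];print(d@[np.cos(y),np.sin(y)],d@[np.sin(y),-np.cos(y)],o['tool_pos'][2]-.2255)
t=np.append(np.arange(0,1.35,.08),[1.36,1.39]);p=np.radians(65)-t
a=.09*np.cos(p);z=.09*np.sin(p)
print([(round(i*100,2),round(-j*100,2)) for i,j in zip(np.diff(a),np.diff(z))])
snap('wrist','w5.png')
E
```

```text
t10.55 j6 -0.1759 v -0.005 tau 0.1283 mz 0.0189 yaw 1.9756 [ 0.4 -0.6  0. ] [0.4763 0.1123 0.3137] 0.0917
-0.0001667749897918569 0.0008020868225409409 0.088194855823056
[(np.float64(0.64), np.float64(0.33)), (np.float64(0.61), np.float64(0.38)), (np.float64(0.58), np.float64(0.43)), (np.float64(0.54), np.float64(0.47)), (np.float64(0.5), np.float64(0.51)), (np.float64(0.46), np.float64(0.55)), (np.float64(0.41), np.float64(0.59)), (np.float64(0.37), np.float64(0.62)), (np.float64(0.32), np.float64(0.65)), (np.float64(0.26), np.float64(0.67)), (np.float64(0.21), np.float64(0.69)), (np.float64(0.15), np.float64(0.7)), (np.float64(0.1), np.float64(0.71)), (np.float64(0.04), np.float64(0.72)), (np.float64(-0.02), np.float64(0.72)), (np.float64(-0.08), np.float64(0.72)), (np.float64(-0.13), np.float64(0.71)), (np.float64(-0.06), np.float64(0.26))]
```

View pics/w5.png

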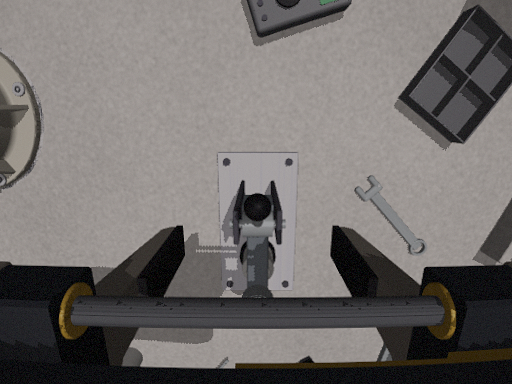

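>>> drive_tool([
  {"dx": 0, "dy": 0.05, "dz": 2, "turn": 0},
  {"dx": 0, "dy": 0, "dz": 2, "turn": 0},
  {"dx": 0, "dy": 0, "dz": 2, "turn": 0},
  {"dx": 0, "dy": 0, "dz": 2, "turn": 0},
  {"dx": 0, "dy": 0, "dz": 0.8, "turn": 0},
  {"dx": 0, "dy": 0, "dz": 0, "turn": 0},
  {"dx": 0, "dy": 0, "dz": 0, "turn": 0},
])

```text
time: 11.3
tool_pos: [0.4778, 0.112, 0.2271]
eef_rot: [3.141, 0.0, 1.973]
contact_force: [0.4, 0.4, 0.5]
opening: 0.0919
```

>>> drive_tool([
  {"dx": 0, "dy": 0, "dz": 0, "turn": 0},
  {"dx": 0, "dy": 0, "dz": 0, "turn": 0},
  {"dx": 0, "dy": 0, "dz": 0, "turn": 0},
  {"dx": 0, "dy": 0, "dz": 0, "turn": 0},
  {"dx": 0, "dy": 0, "dz": 0, "turn": 0},
  {"dx": 0, "dy": 0, "dz": 0, "turn": 0},
  {"dx": 0, "dy": 0, "dz": 0, "turn": 0},
  {"dx": 0, "dy": 0, "dz": 0, "turn": 0},
  {"dx": 0, "dy": 0, "dz": 0, "turn": 0},
  {"dx": 0, "dy": 0, "dz": 0, "turn": 0},
], hand=10, newtons=30)

```text
time: 12.3
tool_pos: [0.4764, 0.1121, 0.2265]
eef_rot: [-3.14, -0.0, 1.974]
contact_force: [-4.3, -1.9, 3.4]
opening: 0.0219
```

```bash
python3 - <<'E'
from h import *
exec(open('r.py').read())
im=snap('wrist','w6.png');s=snap('scene','s6.png');a=cv2.resize(s[100:240,190:330,::-1],None,fx=2.74,fy=2.74,interpolation=cv2.INTER_CUBIC)[:384]
cv2.imwrite('pics/c6.png',cv2.resize(np.hstack([im[:,:,::-1],np.pad(a,((0,384-a.shape[0]),(0,0),(0,0)))]),(790,340)))
E
```

```text
t12.30 j6 -0.1748 v 0.002 tau 0.0053 mz 0.0093 yaw 1.9739 [-4.3 -1.9  3.4] [0.4764 0.1121 0.2265] 0.0219
```

View pics/c6.png

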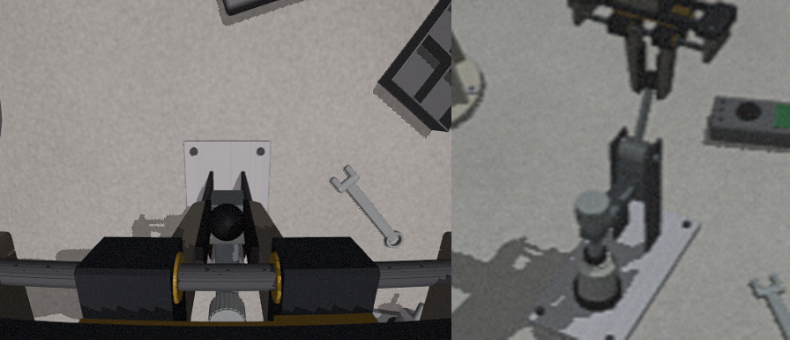

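>>> drive_tool([
  {"dx": 0.32, "dy": 0, "dz": 0.17, "turn": 0},
  {"dx": 0.32, "dy": 0, "dz": 0.17, "turn": 0},
  {"dx": 0.31, "dy": 0, "dz": 0.19, "turn": 0},
  {"dx": 0.31, "dy": 0, "dz": 0.19, "turn": 0},
])

```text
time: 12.8
tool_pos: [0.472, 0.1226, 0.2193]
eef_rot: [-3.14, 0.002, 1.974]
contact_force: [-2.6, -8.7, 2.0]
opening: 0.022
```

>>> drive_tool([
  {"dx": 0.58, "dy": 0, "dz": 0.43, "turn": 0},
  {"dx": 0.54, "dy": 0, "dz": 0.47, "turn": 0},
])

```text
time: 13.0
tool_pos: [0.4676, 0.1328, 0.2102]
eef_rot: [-3.14, 0.003, 1.974]
contact_force: [-1.9, -9.9, 3.2]
opening: 0.022
```

>>> drive_tool([
  {"dx": 0.5, "dy": 0, "dz": 0.51, "turn": 0},
  {"dx": 0.46, "dy": 0, "dz": 0.55, "turn": 0},
])

```text
time: 13.2
tool_pos: [0.4638, 0.1418, 0.1997]
eef_rot: [-3.14, 0.002, 1.974]
contact_force: [-2.5, -9.3, 5.3]
opening: 0.0218
```

```bash
python3 - <<'E'
from h import *
exec(open('r.py').read())
im=snap('wrist','w7.png');s=snap('scene','s7.png');a=cv2.resize(s[100:240,190:330,::-1],None,fx=2.74,fy=2.74,interpolation=cv2.INTER_CUBIC)[:384]
cv2.imwrite('pics/c7.png',cv2.resize(np.hstack([im[:,:,::-1],np.pad(a,((0,384-a.shape[0]),(0,0),(0,0)))]),(790,340)))
E
```

```text
t13.20 j6 -0.1066 v 0.094 tau -0.1559 mz -0.0041 yaw 1.9743 [-2.5 -9.3  5.3] [0.4638 0.1418 0.1997] 0.0218
```

View pics/c7.png

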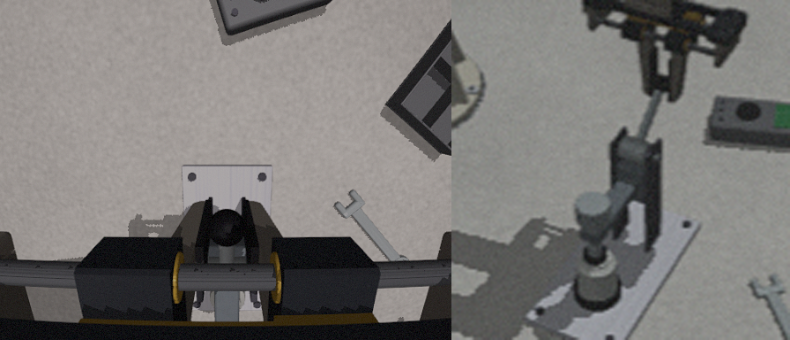

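>>> drive_tool([
  {"dx": 0.41, "dy": 0, "dz": 0.59, "turn": 0},
  {"dx": 0.37, "dy": 0, "dz": 0.62, "turn": 0},
  {"dx": 0.32, "dy": 0, "dz": 0.65, "turn": 0},
])

```text
time: 13.6
tool_pos: [0.4594, 0.1523, 0.1812]
eef_rot: [-3.14, 0.001, 1.974]
contact_force: [-4.2, -7.2, 6.4]
opening: 0.022
```

>>> drive_tool([
  {"dx": 0.26, "dy": 0, "dz": 0.67, "turn": 0},
  {"dx": 0.21, "dy": 0, "dz": 0.69, "turn": 0},
  {"dx": 0.15, "dy": 0, "dz": 0.7, "turn": 0},
])

```text
time: 13.9
tool_pos: [0.4567, 0.1585, 0.1606]
eef_rot: [-3.14, 0.0, 1.974]
contact_force: [-6.4, -3.7, 10.5]
opening: 0.022
```

>>> drive_tool([
  {"dx": 0.1, "dy": 0, "dz": 0.71, "turn": 0},
  {"dx": 0.04, "dy": 0, "dz": 0.72, "turn": 0},
  {"dx": -0.02, "dy": 0, "dz": 0.72, "turn": 0},
])

```text
time: 14.2
tool_pos: [0.456, 0.16, 0.1391]
eef_rot: [-3.14, -0.001, 1.974]
contact_force: [-7.5, -1.6, 9.8]
opening: 0.022
```

```bash
python3 - <<'E'
from h import *
exec(open('r.py').read())
im=snap('wrist','w8.png');s=snap('scene','s8.png');a=cv2.resize(s[100:240,190:330,::-1],None,fx=2.74,fy=2.74,interpolation=cv2.INTER_CUBIC)[:384]
cv2.imwrite('pics/c8.png',cv2.resize(np.hstack([im[:,:,::-1],np.pad(a,((0,384-a.shape[0]),(0,0),(0,0)))]),(790,340)))
E
```

```text
t14.20 j6 -0.0692 v -0.006 tau -0.0045 mz -0.0439 yaw 1.9737 [-7.5 -1.6  9.8] [0.456  0.16   0.1391] 0.022
```

View pics/c8.png

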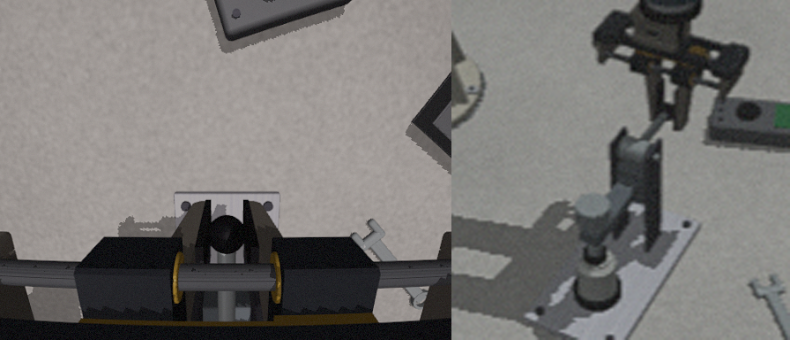

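>>> drive_tool([
  {"dx": -0.08, "dy": 0, "dz": 0.72, "turn": 0},
  {"dx": -0.06, "dy": 0, "dz": 0.36, "turn": 0},
])

```text
time: 14.5
tool_pos: [0.4565, 0.1589, 0.1282]
eef_rot: [-3.14, -0.001, 1.973]
contact_force: [-7.9, 1.3, 9.1]
opening: 0.0224
```

>>> drive_tool([
  {"dx": -0.04, "dy": 0, "dz": 0.2, "turn": 0},
])

```text
time: 14.6
tool_pos: [0.4567, 0.1586, 0.1263]
eef_rot: [-3.14, -0.001, 1.973]
contact_force: [-7.5, 0.6, 9.5]
opening: 0.0225
```

>>> drive_tool([
  {"dx": -0.04, "dy": 0, "dz": 0.2, "turn": 0},
])

```text
time: 14.7
tool_pos: [0.4568, 0.1582, 0.1244]
eef_rot: [-3.14, -0.001, 1.973]
contact_force: [-8.4, 1.1, 9.4]
opening: 0.0222
```

>>> drive_tool([
  {"dx": -0.04, "dy": 0, "dz": 0.2, "turn": 0},
])

```text
time: 14.8
tool_pos: [0.457, 0.1578, 0.1225]
eef_rot: [-3.14, -0.001, 1.973]
contact_force: [-7.3, 1.2, 9.8]
opening: 0.0219
```

```bash
python3 r.py
```

```text
t14.80 j6 -0.0746 v -0.008 tau -0.0195 mz -0.0438 yaw 1.9734 [-7.3  1.2  9.8] [0.457  0.1578 0.1225] 0.0219
```

>>> drive_tool([
  {"dx": -0.05, "dy": 0, "dz": 0.2, "turn": 0},
])

```text
time: 14.9
tool_pos: [0.4573, 0.1575, 0.1208]
eef_rot: [-3.14, -0.001, 1.973]
contact_force: [-12.4, 1.3, 25.4]
opening: 0.0218
```

>>> drive_tool([
  {"dx": -0.05, "dy": 0, "dz": 0.2, "turn": 0},
])

```text
time: 15.0
tool_pos: [0.4575, 0.1573, 0.1196]
eef_rot: [-3.14, -0.001, 1.973]
contact_force: [-15.3, 0.7, 32.7]
opening: 0.0221
```

```bash
python3 - <<'E'
from h import *
exec(open('r.py').read())
im=snap('wrist','w9.png');s=snap('scene','s9.png');d=snap('side','d9.png')
a=cv2.resize(s[115:235,200:320,::-1],(395,395),interpolation=cv2.INTER_CUBIC);b=cv2.resize(d[170:290,220:340,::-1],(395,395),interpolation=cv2.INTER_CUBIC)
cv2.imwrite('pics/c9.png',np.hstack([a,b]))
E
```

```text
t15.00 j6 -0.0766 v -0.010 tau -0.0193 mz -0.0538 yaw 1.9732 [-15.3   0.7  32.7] [0.4575 0.1573 0.1196] 0.0221
```

View pics/c9.png

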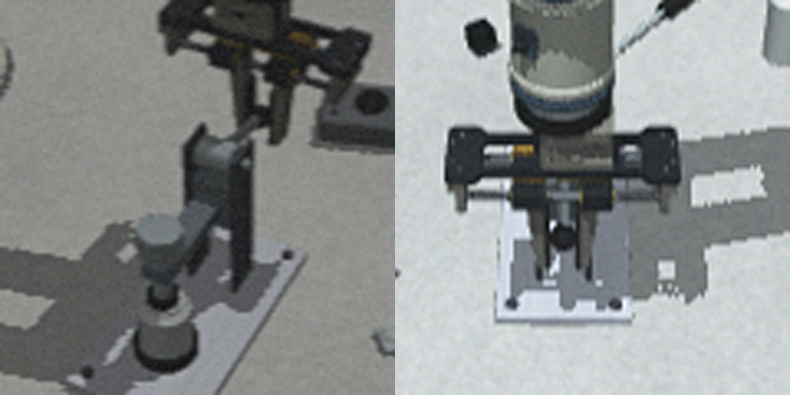

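View pics/w9.png

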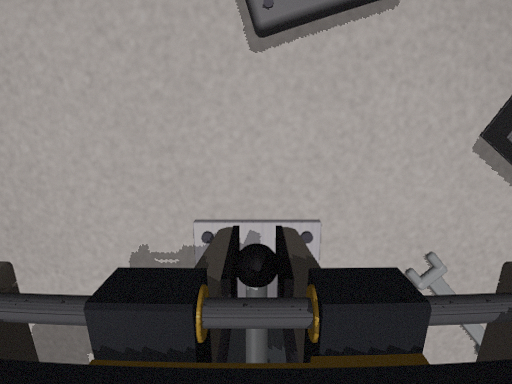

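>>> drive_tool([
  {"dx": 0, "dy": 0, "dz": 0, "turn": 0},
  {"dx": 0, "dy": 0, "dz": 0, "turn": 0},
  {"dx": 0, "dy": 0, "dz": 0, "turn": 0},
  {"dx": 0, "dy": 0, "dz": 0, "turn": 0},
  {"dx": 0, "dy": 0, "dz": 0, "turn": 0},
  {"dx": 0, "dy": 0, "dz": 0, "turn": 0},
  {"dx": 0, "dy": 0, "dz": 0, "turn": 0},
  {"dx": 0, "dy": 0, "dz": -2, "turn": 0},
  {"dx": 0, "dy": 0, "dz": -3, "turn": 0},
  {"dx": 0, "dy": 0, "dz": -4, "turn": 0},
  {"dx": 0, "dy": 0, "dz": -4, "turn": 0},
  {"dx": 0, "dy": 0, "dz": -4, "turn": 0},
], hand=100)

```text
time: 16.35
tool_pos: [0.458, 0.1566, 0.2899]
eef_rot: [3.142, 0.0, 1.974]
contact_force: [0.5, -1.2, -0.0]
opening: 0.0921
```

>>> drive_tool([
  {"dx": -3, "dy": 0, "dz": -2, "turn": 0},
  {"dx": -3, "dy": 0, "dz": 0, "turn": 0},
  {"dx": -3, "dy": 0, "dz": 0, "turn": 0},
  {"dx": -3, "dy": 0, "dz": 0, "turn": 0},
  {"dx": 0, "dy": 0, "dz": 0, "turn": 0},
  {"dx": 0, "dy": 0, "dz": 0, "turn": 0},
  {"dx": 0, "dy": 0, "dz": 0, "turn": 0},
])

```text
time: 17.05
tool_pos: [0.505, 0.0469, 0.3082]
eef_rot: [-3.141, -0.0, 1.974]
contact_force: [0.7, 0.2, -0.5]
opening: 0.0921
```

```bash
python3 - <<'E'
from h import *
import pickle
np.set_printoptions(precision=4,suppress=True)
exec(open('r.py').read())
m=arm.camera_model('wrist');im=snap('wrist','w10.png');pickle.dump(m,open('w10.pkl','wb'));s=snap('scene','s10.png');d=snap('side','d10.png')
a=cv2.resize(s[115:235,200:320,::-1],(395,395),interpolation=cv2.INTER_CUBIC);b=cv2.resize(d[170:290,220:340,::-1],(395,395),interpolation=cv2.INTER_CUBIC)
cv2.imwrite('pics/c10.png',np.hstack([a,b]))
# predicted ball pixels for lever angles
h=np.array([-.393,.9195]);piv=np.array([.4771,.1125])-.038*h
for t in (1.2,1.27,1.35):
    p=np.radians(65)-t;P=[*(piv+.09*np.cos(p)*h),.1629+.09*np.sin(p)]
    print(t,P,proj('wrist',P,m)[0],((proj('scene',P)[0]-[200,115])*3.29),(proj('side',P)[0]-[220,170])*3.29)
E
```

```text
t17.05 j6 -0.3139 v -0.003 tau -0.0010 mz -0.0342 yaw 1.9739 [ 0.7  0.2 -0.5] [0.505  0.0469 0.3082] 0.0921
1.2 [np.float64(0.4567399292826754), np.float64(0.16013634866305337), np.float64(0.15700598245705177)] [256.4035  69.1453] [262.1936 101.0503] [165.564  232.8843]
1.27 [np.float64(0.4569883764900229), np.float64(0.15955505805960307), np.float64(0.15073907390171776)] [256.4218  70.7789] [261.8274 106.5407] [165.5906 237.4172]
1.35 [np.float64(0.45748239450501327), np.float64(0.15839920674972086), np.float64(0.14365160608509192)] [256.4422  73.0842] [261.1704 113.0324] [165.6241 242.0407]
```

View pics/c10.png

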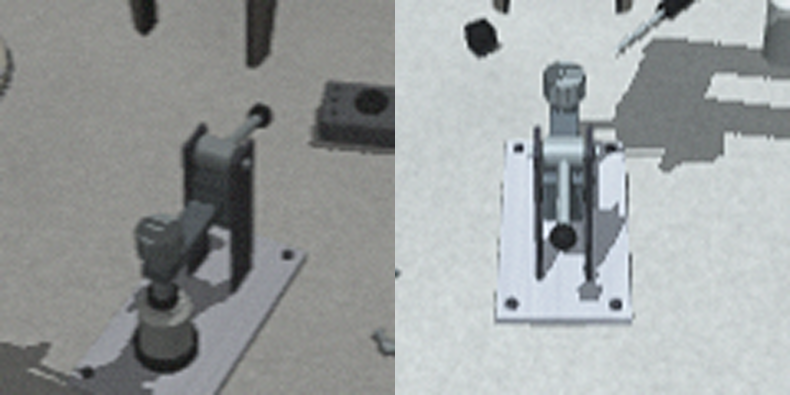

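View pics/w10.png

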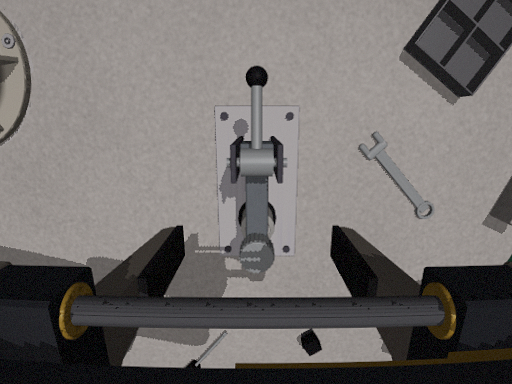

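```bash
python3 - <<'E'
from h import *
import pickle
np.set_printoptions(precision=4,suppress=True)
m=pickle.load(open('w10.pkl','rb'))
q=[('scene',cv2.imread('pics/s10.png'),(279,150),None),('side',cv2.imread('pics/d10.png'),(271,241.7),None),('wrist',cv2.imread('pics/w10.png'),(256.5,76.5),m)]
rs=[]
for n,im,g,mm in q:
    x,y=int(g[0]),int(g[1]);w=im[y-9:y+10,x-9:x+10].max(2);w=im[y-14:y+15,x-14:x+15].max(2) if n=='wrist' else w
    mk=(w<45).astype(np.uint8);mk=cv2.morphologyEx(mk,cv2.MORPH_OPEN,np.ones((3,3),np.uint8));k,l,st,c=cv2.connectedComponentsWithStats(mk)
    h=w.shape[0]//2;i=l[h,h];uv=c[i]+[x-h,y-h];print(n,uv,st[i]);rs.append(ray(n,uv,mm))
P=tri(rs);print(P,[np.linalg.norm(np.cross(P-o,d)) for o,d in rs])
print('sin',(P[2]-.1629)/.09, 'theta',np.radians(65)-np.arcsin((P[2]-.1629)/.09))
print(proj('side',[.4771,.1125,.2445]))
E
```

```text
scene [279. 150.] [  0   0  19  19 361]
side [271. 241.] [  0   0  19  19 361]
wrist [256.1378  76.0997] [  4   4  21  20 341]
[0.4592 0.1537 0.1467] [np.float64(0.0020363979717805646), np.float64(0.002167689518239637), np.float64(0.0015174886843534413)]
sin -0.1795778858548835 theta 1.315021358695452
[[270.3328 205.3415]]
```

```bash
python3 - <<'E'
import cv2,numpy as np
a=cv2.imread('pics/s10.png')[130:170,260:300];b=cv2.imread('pics/d10.png')[222:262,251:291]
cv2.imwrite('pics/z10.png',np.hstack([cv2.resize(i,(390,390),interpolation=cv2.INTER_CUBIC) for i in (a,b)]))
E
```

```text
(no output)
```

View pics/z10.png

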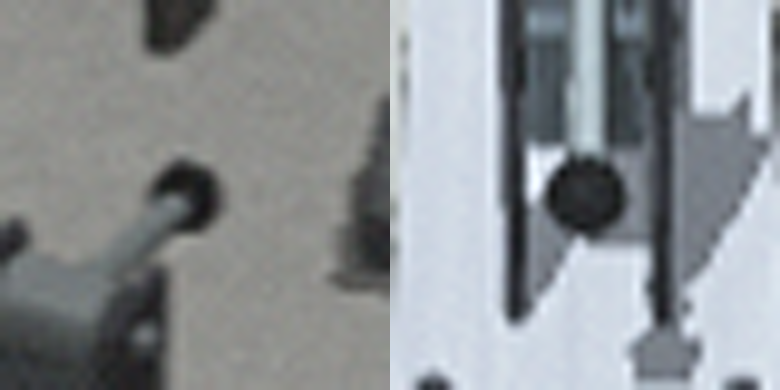

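Both hints agree that the lever is near its stop: the force rose from 10 N to 33 N, and the picture gives about 1.32 rad. I'll check by pressing lightly on the ball with shut fingers.

>>> drive_tool([
  {"dx": 3, "dy": 0, "dz": 0, "turn": 0},
  {"dx": 3, "dy": 0, "dz": 0, "turn": 0},
  {"dx": 3, "dy": 0, "dz": 0, "turn": 0},
  {"dx": 2.9, "dy": 0, "dz": 0, "turn": 0},
  {"dx": 0, "dy": 0, "dz": 2.5, "turn": 0},
  {"dx": 0, "dy": 0, "dz": 3, "turn": 0},
  {"dx": 0, "dy": 0, "dz": 3, "turn": 0},
  {"dx": 0, "dy": 0, "dz": 2, "turn": 0},
  {"dx": 0, "dy": 0, "dz": 1.5, "turn": 0},
  {"dx": 0, "dy": 0, "dz": 1, "turn": 0},
  {"dx": 0, "dy": 0, "dz": 0, "turn": 0},
  {"dx": 0, "dy": 0, "dz": 0, "turn": 0},
], hand=0, newtons=20)

```text
time: 18.4
tool_pos: [0.4589, 0.1561, 0.1788]
eef_rot: [3.141, -0.0, 1.974]
contact_force: [-0.2, 0.4, 0.6]
opening: 0.0006
```

>>> drive_tool([
  {"dx": 0, "dy": 0, "dz": 0.3, "turn": 0},
  {"dx": 0, "dy": 0, "dz": 0.3, "turn": 0},
  {"dx": 0, "dy": 0, "dz": 0, "turn": 0},
])

```text
time: 18.7
tool_pos: [0.4587, 0.1558, 0.1723]
eef_rot: [3.141, -0.0, 1.974]
contact_force: [-0.1, 0.1, -0.4]
opening: 0.0007
```

>>> drive_tool([
  {"dx": 0, "dy": 0, "dz": 0.2, "turn": 0},
  {"dx": 0, "dy": 0, "dz": 0, "turn": 0},
])

```text
time: 18.9
tool_pos: [0.4586, 0.1557, 0.1702]
eef_rot: [-3.141, -0.0, 1.974]
contact_force: [-0.2, -0.4, -0.1]
opening: 0.0004
```

>>> drive_tool([
  {"dx": 0, "dy": 0, "dz": 0.3, "turn": 0},
  {"dx": 0, "dy": 0, "dz": 0.3, "turn": 0},
  {"dx": 0, "dy": 0, "dz": 0, "turn": 0},
])

```text
time: 19.2
tool_pos: [0.4584, 0.1557, 0.1638]
eef_rot: [-3.141, -0.0, 1.974]
contact_force: [0.4, -0.2, -0.6]
opening: 0.0002
```

>>> drive_tool([
  {"dx": 0, "dy": 0, "dz": 0.2, "turn": 0},
  {"dx": 0, "dy": 0, "dz": 0.2, "turn": 0},
])

```text
time: 19.4
tool_pos: [0.4587, 0.1558, 0.1602]
eef_rot: [3.141, 0.0, 1.974]
contact_force: [0.0, 0.1, 0.0]
opening: 0.0006
```

>>> drive_tool([
  {"dx": 0, "dy": 0, "dz": 0.2, "turn": 0},
])

```text
time: 19.5
tool_pos: [0.4587, 0.1558, 0.1581]
eef_rot: [3.142, 0.0, 1.974]
contact_force: [-0.8, 0.3, -0.3]
opening: 0.0003
```

>>> drive_tool([
  {"dx": 0, "dy": 0, "dz": 0.1, "turn": 0},
])

```text
time: 19.6
tool_pos: [0.4588, 0.1558, 0.1574]
eef_rot: [3.141, -0.0, 1.974]
contact_force: [-3.0, 0.5, 11.5]
opening: 0.0005
```

>>> drive_tool([
  {"dx": 0, "dy": 0, "dz": 0.1, "turn": 0},
])

```text
time: 19.7
tool_pos: [0.459, 0.1559, 0.1571]
eef_rot: [3.141, 0.0, 1.974]
contact_force: [-4.4, -1.8, 18.0]
opening: -0.0
```

>>> drive_tool([
  {"dx": 0, "dy": 0, "dz": 0.05, "turn": 0},
  {"dx": 0, "dy": 0, "dz": 0, "turn": 0},
])

```text
time: 19.9
tool_pos: [0.4589, 0.1559, 0.1571]
eef_rot: [3.141, 0.0, 1.974]
contact_force: [-5.1, -1.3, 16.5]
opening: 0.0006
```

The ball holds firm at 18 N, where it moved at about 10 N while locking, so the lever is at its stop. I'll retreat now.

>>> drive_tool([
  {"dx": 0, "dy": 0, "dz": -2, "turn": 0},
  {"dx": 0, "dy": 0, "dz": -4, "turn": 0},
  {"dx": 0, "dy": 0, "dz": -4, "turn": 0},
  {"dx": 0, "dy": 0, "dz": -4, "turn": 0},
  {"dx": 0, "dy": 0, "dz": -2, "turn": 0},
  {"dx": 0, "dy": 0, "dz": 0, "turn": 0},
  {"dx": 0, "dy": 0, "dz": 0, "turn": 0},
  {"dx": 0, "dy": 0, "dz": 0, "turn": 0},
])

```text
time: 20.7
tool_pos: [0.4578, 0.1555, 0.3141]
eef_rot: [-3.139, -0.0, 1.974]
contact_force: [0.3, 0.3, 0.2]
opening: 0.0003
```

```bash
python3 - <<'E'
from h import *
exec(open('r.py').read())
s=snap('scene','s11.png');a=cv2.resize(s[115:255,200:340,::-1],(590,590),interpolation=cv2.INTER_CUBIC);cv2.imwrite('pics/c11.png',a)
E
```

```text
t20.70 j6 -0.0787 v -0.000 tau 0.0002 mz -0.0186 yaw 1.9739 [0.3 0.3 0.2] [0.4578 0.1555 0.3141] 0.0003
```

View pics/c11.png

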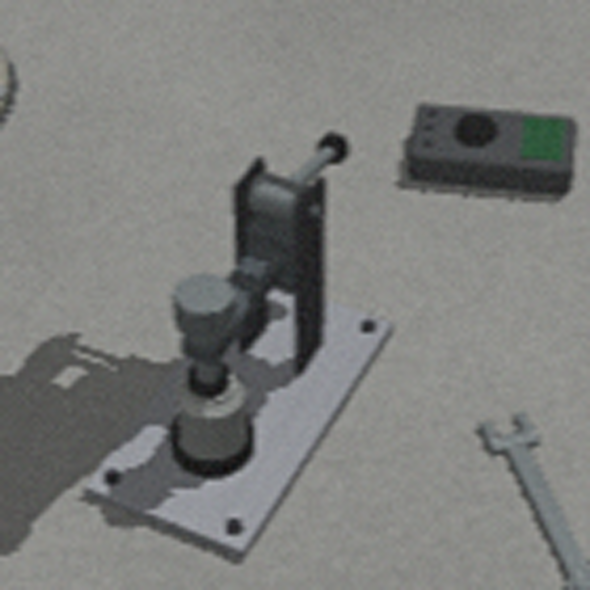

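The picture shows the lever down (ball at 332,147 in the crop), the pad on the canister and the canister upright in its seat. The robot is clear of everything.

```bash
python3 -c "
from plant import arm
arm.close_job()"
```

```text
the job is handed in; nothing more can be done
```

The canister is clamped and the job is handed in, after about 21 s of robot time. The interface gave no verdict, and I could not measure the force on the seat directly.

- **Nut:** I turned it about 1.35 rad clockwise in one grasp, with the lever up. The joint-6 torque stayed flat, then rose at the expected 0.16 N m per rad once the pad touched. I stopped about 0.35 rad past first touch. That is roughly 16 N of touch, so the seat load after locking should be about 89 N. I worked this out from torque and angle using the task's spring figures.
- **Lever:** I gripped the ball and swung it over and down at about 10 N. The force rose to 33 N at the stop.
- **Last checks:** Pressing the ball again with shut fingers, it did not move at 18 N. The last picture shows the lever down, the canister upright in its seat and the robot clear. The bystanders in view looked undisturbed.
- **Disagreement:** Locating the ball from the pictures gave a lever angle of about 1.32 rad, not 1.35, and the cameras differed by about 2 mm. I relied on the stop felt by force.

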